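# Fit the bench pin in its holder

### The job

Draw the wooden bench pin out of its pigeonhole and lay it flat on the bare bench top, clear of rack and holder, and let go, so that you can take hold of it again by its notched blade. Then slide its tenon into the steel holder until it is fully home, with both shoulders against the mouth, and leave it lying flat there. Leave everything else where it is.

Things in the scene. Friction and masses are not known exactly. Their poses are not given: they have to be found in the camera images.
- pin_center (a point): Middle of the bench pin, half-way up: a plain wooden block 150 long, 28 thick, lying flat (75 mm to both ends, 14 mm above its underside). +x end: blade, 48 wide, 90 long, V-notch 30 deep in its free end. -x end: tenon, 34 wide, 60 long, its last 12 mm tapering to 22 wide. Shoulders between them at x = -15 mm. z is up. About 0.13 kg, centre of mass within 6 mm of here.
- pin: The same bench pin; origin under its middle, axes as above. At the start it lies in one of the rack's three pigeonholes, blade inside, only the tenon (about 60 mm) sticking out to the front.
- rack: Fixed dark wooden rack, 220 wide (y), 110 deep, 82 high. Origin at the bottom of the middle of its front face; +x runs inwards. Three pigeonholes running along x, centred at y = -70, 0, +70 mm, each 60 wide, 42 high, open at both ends, floor 30 mm above the bench, roof 10 thick (no reaching the blade inside). The bench is bare for 200 mm before the front face.
- holder_mouth (a point): Middle of the holder's mouth, on its base plate, 8 mm above the bench. The mouth looks along +x, away from the robot; the roofed tunnel is 40 wide (y), 34 high and runs 67 mm towards -x. With the pin fully home its shoulders touch the mouth and its middle is at x = +15, y = 0, z = +14 mm in this frame, pin's x along this x.
- holder: The holder: fixed dark steel socket, 80 wide, 85 long, top 51 mm above the bench, on a base plate 110 wide and 8 thick that stretches 60 mm out of the mouth in +x as a sill on which the pin lies. Origin on the bench at the middle of the sill's outer (+x) edge, 60 mm ahead of the mouth.
- bar: Bystander, leave alone: square steel bar, 95 x 22 x 22, in a pigeonhole beside the bench pin's, only its end showing (10 mm proud of the rack); origin under its middle-front: the bar runs from 25 mm behind to 70 mm ahead of the origin along its x
- stick: Bystander, leave alone: flat wooden sanding stick, 95 x 30 x 12, in another pigeonhole, only its end showing; runs from 25 mm behind to 70 mm ahead of its origin along its x
- jar: Bystander, leave alone: closed amber glass jar, 52 diameter, 75 high; origin at its foot
- mallet: Bystander, leave alone: wooden mallet, 220 long, lying down at the left side; origin under it
- block: Bystander, leave alone: square steel bench block, 80 x 80 x 20, at the right side; origin under its centre
- burnisher: Bystander, leave alone: slim hand tool with dark wooden handle, 160 long, lying at the far right; origin under it
- dish: Bystander, leave alone: white ceramic dish, 90 diameter, 30 high; origin under its centre
- brush: Bystander, leave alone: wooden bench brush, 170 long, lying at the far left; origin under it
There are look-alikes about, which are no part of the job. Leave any orange or pink look-alike of the holder alone.

How it is judged:
On the way:
1. the bench pin lies flat on the bare bench top, let go and at rest (height (world z) of pin_center below 0.0185 m and angle between pin_center's own z axis and vertical below 0.06 rad and linear speed of pin below 0.02 m/s and contact force between the fingers and pin below 0.1 N), for 0.2 s.
At the end, for the whole second after the job is handed in: The pin lies flat (within 0.06 rad) and at rest on the holder's plate, let go, its tenon in the holder with the shoulders within 5 mm of the mouth, sideways within 6 mm and in line within 0.1 rad (x of pin_center in the frame of holder_mouth between 0.005 and 0.02 m and y of pin_center in the frame of holder_mouth between -0.006 and 0.006 m and z of pin_center in the frame of holder_mouth between 0.009 and 0.02 m and angle between the x axis of pin_center and the x axis of holder_mouth, either way round below 0.1 rad and angle between pin_center's own z axis and vertical below 0.06 rad and linear speed of pin below 0.02 m/s and contact force between the fingers and pin below 0.1 N); the robot touches nothing.
It fails at once if a bystander (bar, stick, jar, mallet, block, burnisher, dish or brush) is moved more than 30 mm (distance of any of bar, stick, jar, mallet, block, burnisher, dish, brush from where it was at the start of the episode above 0.03 m).
It also fails if it takes over 54 s, if anything falls off the work surface, if the arm or the gripper's body presses on something with over 40 N, if the wrist force passes 120 N, or if a joint passes its speed limit or range.

### The arm

A 7-joint arm with a two-finger parallel gripper is mounted at the origin on the work surface. World frame = base frame: x ahead of the robot, y to its left, z up, the work surface at z = 0. Lengths are in m, angles in rad, forces in N, time in s.
With the tool pointing down it reaches from about 0.4 to 0.875 m from the base axis. Payload 19.3 kg.
Tool frame: the origin (TCP) lies midway between the tips of the shut fingers; the grasp point (between the pads) lies 19 mm behind it (bot.pinch_z is the distance from the TCP to the grasp point, in m); z points along the fingers, y is the direction in which the jaws open and shut (so a half turn about z gives the same grasp; the last joint's range is limited). The gripper opens to 85 mm and grips with 20 to 120 N. Pads are 22 mm wide; open, the fingers measure 114 mm over their backs; the gripper's body (76 mm by 85 mm) begins 54 mm behind the grasp point. The pads swing forward as they close: fully open they stand 13 mm farther back than shut.
Start: joints at [-1.388, 0.521, -0.036, 1.599, 0.021, 1.021, -0.113], TCP at [0.156, 0.605, 0.231] pointing down, gripper open.
Joint ranges: [-2.91, 2.91], [-0.3, 2.13], [-1.5, 1.42], [0.17, 2.43], [-1.26, 4.41], [0.16, 1.93], [-2.52, 2.52]. Speed limits (rad/s): [1.89, 1.89, 2.39, 2.39, 3.01, 3.01, 3.01].

### API

Orientations are given as [roll, pitch, yaw] about the fixed x, y, z axes, in that order (R = Rz(yaw) Ry(pitch) Rx(roll)).
In Python, from workcell import bot gives the robot as it stands. The module is installed in compiled form; this text tells all that it offers.
- The arm moves only by the tool move_arm, never from a script. Its argument "moves" is text: rows parted by semicolons, each of 4 numbers parted by spaces: the shift along the tool's x, y, z in mm, then the turn about the tool's z in rad. In form: dx dy dz yaw; .... A call has exactly 10 rows; each row is the pose to reach, as a shift and turn from the pose commanded when the call began, along the tool's axes at that moment; what a row does not reach only later rows make up. A row lasts 1/12 s, in which the tool goes at most 41.7 mm and 7.16 degrees, less where a joint would pass 70% of its speed; a pose out of reach is approached as far as the arm can. A call with a gripper value outside its range is refused whole. "grip" is the opening, from 0 (shut) to 1 (fully open), set as the call begins (left out, the last holds). The fingers move at their own pace and stop on an object; "grip_force" is the grip in N (left out, the last holds). Time passes only in rows, so rows that repeat a pose let the fingers close, or fill a call up. It gives the time, the measured TCP pose, the force and the opening at its end, in the units of the state.
- bot.observe(): the state, without advancing time (a new reading comes with each control period).
- bot.grab_frame(name): name is "side" or "top"; returns a dict with "frame" (420x560x3 uint8, red, green, blue), "z_map" (420x560 float32, m along the optical axis (not along the pixel's ray), 0 where there is no reading), "K" (3x3 intrinsics, pixels), "dist" ([k1, k2, p1, p2, k3] as OpenCV has them; the pictures are not rectified), "eye" and "attitude" of the camera in the world. Camera axes: x right, y up, looking along -z (the intrinsics and any distortion apply to the point x, -y, -z); pixel columns grow to the right and rows downward; lengths in m; the calibration is good to about 2 mm. A picture is of the moment at which its call begins.
- bot.job_done(): hands the job in, once; it reports no verdict.
Trained networks look in a picture, given as the dict that the camera call returned (one of the last four; its "shot" number tells which), for a name from the list of things; names that differ only in an ending like _2 or _b are one class to them, and where a whole thing is asked for, a point or a joint stands for the part that bears it (a point fixed in the world has none). Each returns a list of dicts, best first, with "conf" (0 to 1); they miss things now and then, are a little off and sometimes report something else, mostly with a low value. They report only what shows in the picture. A call takes as long as a camera call. They do not tell look-alikes from the thing itself.
- bot.search_frame(picture, label): "at" ([column, row] in pixels, amid what is visible of it).
- bot.pinpoint(picture, label): "at" ([column, row] in pixels: a listed point, or the origin of a listed thing).
The state is a dict: "clock": time; "qpos": joint angles; "qd": joint speeds; "joint_efforts": joint torques, N m; "position": TCP position; "tool_rot": TCP orientation; "force": force on the tool from outside, world axes, zero at the start; "moment": the same for the moment, N m; "grip_width": finger opening in m.
Only numpy, scipy, OpenCV 4.12 (cv2) and the standard library are available. Lean on these libraries where they do the work, as an engineer would, in place of code of your own. Each camera call takes 0.05 s, during which the arm holds its last target. There are 200 camera calls.

## Working session

There is one attempt and no reset: what is moved stays moved. The work goes in short steps, Python scripts to look and compute and a tool call to move; the robot and the scene stay as the last step left them, time stands still between calls to the robot, and variables do not carry over. Pictures are saved under pics/ and viewed, about 8 in all and at most 12, crops included, and the job is handed in when it is done.

Besides the shell and the picture viewer there is one more tool, called after "Request:" by a JSON object that holds its "name" and its "arguments". move_arm: Moves the arm, as the interface text tells. Its arguments: {"type":"object","properties":{"moves":{"type":"string"},"grip":{"type":"number"},"grip_force":{"type":"number"}},"required":["moves"]}

```bash
mkdir -p pics; cat > h.py <<'E'
import numpy as np, cv2
from workcell import bot
from scipy.spatial.transform import Rotation as R
def rot(a):
    a=np.array(a,float)
    return a if a.shape==(3,3) else (R.from_euler('xyz',a).as_matrix() if a.size==3 else R.from_quat(a).as_matrix())
def rays(p,px):
    px=np.array(px,float).reshape(-1,1,2)
    u=cv2.undistortPoints(px,np.array(p['K']),np.array(p['dist'])).reshape(-1,2)
    return np.c_[u[:,0],-u[:,1],-np.ones(len(u))]
def onplane(p,px,z):
    d=rays(p,px)@rot(p['attitude']).T; e=np.array(p['eye'])
    return e+d*((z-e[2])/d[:,2])[:,None]
def cloud(p):
    h,w=p['z_map'].shape; g=np.stack(np.meshgrid(np.arange(w),np.arange(h)),-1).reshape(-1,2)
    d=rays(p,g)*p['z_map'].reshape(-1,1)
    return (d@rot(p['attitude']).T+np.array(p['eye'])).reshape(h,w,3)
def save(p,n,crop=None,s=1):
    f=p['frame'][:,:,::-1]
    if crop: x0,y0,x1,y1=crop; f=f[y0:y1,x0:x1]
    cv2.imwrite('pics/'+n,cv2.resize(f,None,fx=s,fy=s,interpolation=cv2.INTER_CUBIC))
E
python3 - <<'E'
from h import *
s=bot.observe(); print(s)
print(bot.pinch_z)
for n in ['top','side']:
    p=bot.grab_frame(n); save(p,n+'0.png'); print(n,p['K'],p['dist'],p['eye'],p['attitude'])
    C=cloud(p); np.save(n+'.npy',C)
    for l in ['pin_center','holder_mouth','holder','rack','bar','stick']:
        for r in bot.pinpoint(p,l)[:3]:
            u,v=map(int,np.round(r['at'])); print(l,np.round(r['conf'],2),u,v,np.round(C[min(max(v,0),419),min(max(u,0),559)],3))
E
```

```text
{'clock': 0.0, 'qpos': array([-1.38818034,  0.52201679, -0.03632623,  1.60001938,  0.02117168,
        1.02107953, -0.11277012]), 'qd': array([ 0.00036258, -0.00028396, -0.0013154 , -0.00219805,  0.0010296 ,
        0.0002085 , -0.00027943]), 'joint_efforts': array([ 1.63746241e-03, -9.27082300e+01,  1.98024295e+00, -3.69943929e+01,
        1.78716896e-02,  8.14045896e-03,  7.54674420e-05]), 'position': array([0.15627578, 0.60479434, 0.23071993]), 'tool_rot': array([-3.14045481e+00,  5.76205407e-05,  2.88878099e+00]), 'force': array([ 0.18471264, -0.23217122, -0.66878003]), 'moment': array([ 0.02007419,  0.04411398, -0.02980728]), 'grip_width': 0.08514507618687825}
0.0187
top [[446.61800478   0.         278.0176137 ]
 [  0.         446.61800478 219.80692246]
 [  0.           0.           1.        ]] [0.0309634 0.        0.        0.        0.       ] [ 0.34172642 -0.02456293  1.55155949] [ 0.15457453  0.00260538 -1.57281185]
pin_center 0.62 407 283 [ 0.363 -0.462  0.002]
pin_center 0.57 346 204 [ 0.624 -0.249  0.083]
holder_mouth 0.66 196 284 [0.36  0.253 0.045]
holder_mouth 0.65 22
[... 361 characters left out ...]
.34018586]
 [  0.         455.1027664  211.07075253]
 [  0.           0.           1.        ]] [0.00739112 0.         0.         0.         0.        ] [-0.14145877 -0.74742355  1.07467315] [ 0.77708207 -0.01094696 -0.72883747]
pin_center 0.7 359 244 [ 0.622 -0.264  0.056]
holder_mouth 0.97 274 234 [ 0.464 -0.067  0.05 ]
holder_mouth 0.77 188 200 [0.352 0.226 0.05 ]
holder_mouth 0.75 221 144 [0.633 0.429 0.019]
holder 0.79 200 197 [0.412 0.253 0.007]
holder 0.69 284 222 [ 0.546 -0.022  0.009]
rack 0.61 341 244 [ 0.618 -0.204  0.006]
rack 0.35 360 246 [ 0.618 -0.272  0.056]
bar 0.62 343 235 [ 0.616 -0.207  0.052]
stick 0.61 325 219 [ 0.631 -0.119  0.042]
stick 0.6 162 161 [0.416 0.501 0.007]
```

View pics/top0.png

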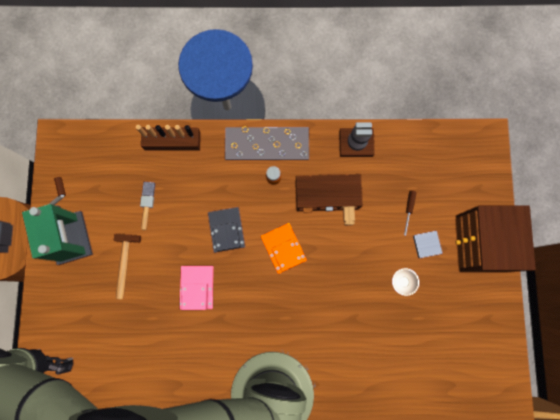

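View pics/side0.png

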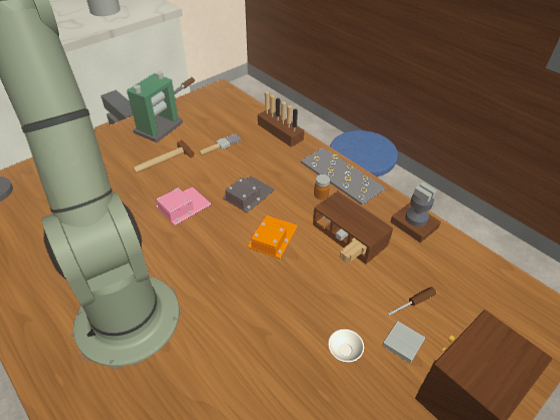

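The top picture shows three holder candidates: dark steel at (226,229), orange at (283,247) and pink at (197,287). Dark steel is the one described, and the other two are look-alikes. The pin's tenon sticks out of the right pigeonhole at (349,215). I'll confirm with enlarged crops and measure from the depth map.

```bash
python3 - <<'E'
from h import *
p=bot.grab_frame('top'); C=cloud(p)
a=cv2.resize(p['frame'][195:260,195:260,::-1],None,fx=6,fy=6,interpolation=cv2.INTER_CUBIC)
b=cv2.resize(p['frame'][165:230,290:370,::-1],None,fx=5,fy=6,interpolation=cv2.INTER_CUBIC)
cv2.imwrite('pics/crop1.png',np.hstack([a,b]))
def box(name,reg,zl,zh,er=0):
    u0,v0,u1,v1=reg; c=C[v0:v1,u0:u1].reshape(-1,3); c=c[(c[:,2]>zl)&(c[:,2]<zh)]
    r=cv2.minAreaRect(c[:,:2].astype(np.float32)*1000); print(name,len(c),np.round(r[0],1),np.round(r[1],1),round(r[2],1),'zmed',np.median(c[:,2]).round(4)); print(np.round(cv2.boxPoints(r),0).tolist())
box('rack top',(290,165,370,215),.072,.095)
box('tenon',(338,200,362,230),.045,.066)
box('holder top',(195,200,255,260),.040,.065)
box('holder plate+',(195,200,255,260),.005,.065)
c=C[200:260,195:255]; np.set_printoptions(linewidth=250)
print((c[::3,::2,2]*1000).round().astype(int))
E
```

```text
rack top 2092 [ 672.2 -193.8] [112.3 220.3] 1.3 zmed 0.0814
[[614.0, -85.0], [619.0, -305.0], [731.0, -303.0], [726.0, -82.0]]
tenon 208 [ 591.4 -264.1] [62.2 77.6] 1.1 zmed 0.0569
[[560.0, -226.0], [561.0, -303.0], [623.0, -302.0], [622.0, -225.0]]
holder top 619 [521.2 156. ] [85.8 83.4] 9.8 zmed 0.0508
[[472.0, 190.0], [486.0, 108.0], [571.0, 122.0], [556.0, 204.0]]
holder plate+ 1356 [549.4 166.3] [210.6 204.9] 1.3 zmed 0.0141
[[442.0, 266.0], [447.0, 61.0], [657.0, 66.0], [652.0, 271.0]]
[[   4   -7   -6    4   -4    2    9    1    0    0    1    1    0    0   -1    4   -4   -5   -4   -4    2    0   -3    0    1   -1   -5   -4    5    2]
 [   1   -6    5    2   -1    3   -2   -7   -1   -1   -1    2   -8   -4    4   -1    1    7    0   -8   -3   -1    4   -3    2   -6    1   -1    4    2]
 [  -3    1    1    0   -1    0    0    0    0   -7   -3   -1    2   -4    1    3   -8   -3   -1   -1   -2   -2   -2    0    4   -1   -5   -2   -4    1]
 [  -5    4   -2   -1    2   11   -2    5   -1    2   -5    2    4    7    7   13    6   14    5   14    7    5   -1   -5    0    1    1    3  
[... 1758 characters left out ...]
0   56   47   54   53   56   53   53   57   56   56   15    7    6   -3    1    2    4]
 [  -1    2    1    4   -1   -5   -1   -4    1   10    7   56   57   55   47   55   53   43   33   22   12    7   -4   -2    3   -1   -3   -3   -2    1]
 [   2   -4    5    0    2  -11   -5    2    3   10   10   20    3    6    0  -11   -3    3    2   -3 1552    0   -3    0    0    3   -2   -3   -2    0]
 [  -3    2    9    0   -2    1   -7   -1    0   -1    2    0    0    0   -4   -5   -5    2   -2    5    3   -5   -2    4   -2   -1   -3    3    0    4]
 [  -5   -2   -3    0    0   -1    0   -3   -1    0    3   -2    4   -1   -4    0   -1   -7    1    0   -3   -4   -3    2   -4    4    1   -1   -2    7]]
```

View pics/crop1.png

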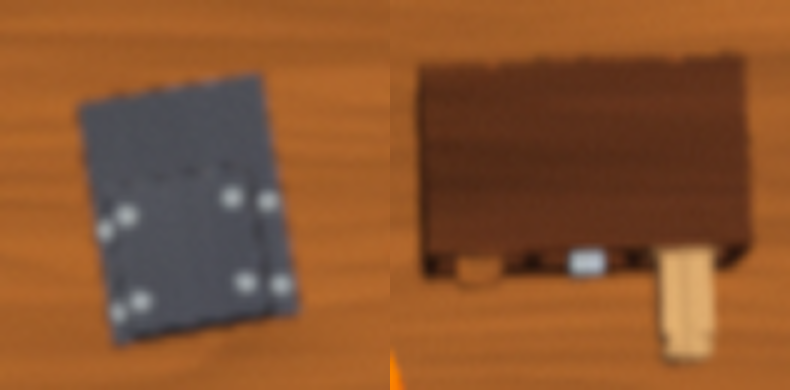

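The crop confirms the bare grey-steel holder (left panel). In the right panel, the pin's tenon is in the right pigeonhole, the steel bar is in the middle and the stick is on the left. Next I'll refine both poses by colour outlines.

```bash
python3 - <<'E'
from h import *
p=bot.grab_frame('top'); C=cloud(p)
hsv=cv2.cvtColor(p['frame'],cv2.COLOR_RGB2HSV)
def rect(m,reg,z,name):
    u0,v0,u1,v1=reg; M=np.zeros(m.shape,np.uint8); M[v0:v1,u0:u1]=m[v0:v1,u0:u1]
    n,l,st,_=cv2.connectedComponentsWithStats(M); k=1+np.argmax(st[1:,4]); M=(l==k).astype(np.uint8)
    c=max(cv2.findContours(M,0,cv2.CHAIN_APPROX_NONE)[0],key=len).reshape(-1,2)
    w=onplane(p,c,z)[:,:2]*1000; r=cv2.minAreaRect(w.astype(np.float32)); print(name,M.sum(),np.round(r,1) if 0 else r); print(cv2.boxPoints(r).round(0).tolist()); return M
m=((hsv[...,1]<100)&(hsv[...,2]<130)).astype(np.uint8)
M=rect(m,(195,195,260,262),.008,'plate')
t=((hsv[...,2]>185)).astype(np.uint8)
print(hsv[215,349],hsv[215,370],hsv[229,226])
T=rect(t,(335,205,365,230),.058,'tenon')
# per-row tenon centers
for v in range(206,226):
    us=np.nonzero(T[v])[0]
    if len(us): w=onplane(p,[[us[0]-.5,v],[us[-1]+.5,v]],.058)*1000; print(v,us[0],us[-1],w[:,:2].round(1).tolist())
# rack front top edge & tenon yaw by depth
E
```

```text
plate 1196 ((549.8906860351562, 160.71200561523438), (142.99505615234375, 108.47119140625), 9.877962112426758)
[[470.0, 202.0], [489.0, 95.0], [630.0, 120.0], [611.0, 226.0]]
[ 16 128 213] [ 13 191 175] [117  29  89]
tenon 162 ((590.3759155273438, -264.9169616699219), (33.80803298950195, 55.467750549316406), 88.5705795288086)
[[562.0, -281.0], [618.0, -283.0], [619.0, -249.0], [563.0, -247.0]]
207 345 353 [[617.9, -247.0], [617.8, -277.5]]
208 345 353 [[614.5, -246.9], [614.4, -277.4]]
209 345 353 [[611.0, -246.8], [610.9, -277.3]]
210 345 353 [[607.6, -246.7], [607.5, -277.2]]
211 345 354 [[604.1, -246.7], [604.0, -280.5]]
212 345 354 [[600.7, -246.6], [600.6, -280.4]]
213 345 355 [[597.3, -246.5], [597.2, -283.7]]
214 345 354 [[593.8, -246.4], [593.7, -280.2]]
215 345 354 [[590.4, -246.3], [590.3, -280.1]]
216 345 354 [[587.0, -246.2], [586.9, -280.0]]
217 345 354 [[583.5, -246.1], [583.4, -279.9]]
218 345 355 [[580.1, -246.1], [580.0, -283.2]]
219 345 354 [[576.7, -246.0], [576.6, -279.7]]
220 345 354 [[573.3, -245.9], [573.2, -279.6]]
221 346 353 [[569.8, -249.2], [569.8, -276.2]]
222 346 353 [[566.4, -249.1], [566.3, -276.1]]
223 346 353 [[563.0, -249.0], [562.9, -276.0]]
```

```bash
cat > rel.py <<'E'
# usage: rel.py x y z yaw_deg [...]: world targets (mm, deg; yaw of tool x) -> tool-frame shifts
import sys; from h import *
s=bot.observe(); P=s['position']*1000; r=R.from_euler('xyz',s['tool_rot']).as_matrix(); y0=np.arctan2(r[1,0],r[0,0])
print('t',s['clock'],'pos',P.round(1),'rpy',s['tool_rot'].round(3),'w',round(s['grip_width'],4),'F',s['force'].round(1),'q',s['qpos'].round(2))
a=list(map(float,sys.argv[1:]))
for i in range(0,len(a),4):
    d=r.T@(np.array(a[i:i+3])-P); dy=np.deg2rad(a[i+3])-y0; dy=(dy+np.pi)%(2*np.pi)-np.pi
    print(a[i:i+4],'->',d.round(1),round(-dy,3))
E
python3 rel.py 450 200 200 181.5 578 -263.5 150 181.5
```

```text
t 0.8 pos [156.3 605.1 231.3] rpy [3.142 0.    2.889] w 0.0853 F [-0.  -0.3  0.2] q [-1.39  0.52 -0.04  1.6   0.02  1.02 -0.11]
[450.0, 200.0, 200.0, 181.5] -> [-385.7 -318.8   31.3] -0.279
[578.0, -263.5, 150.0, 181.5] -> [-625.6 -735.5   81.3] -0.279
```

Request:
{"name": "move_arm", "arguments": {"moves": "-30 -25 0 -0.03; -62 -51 0 -0.06; -93 -77 3 -0.09; -124 -103 6 -0.12; -155 -129 10 -0.15; -186 -154 13 -0.18; -217 -180 16 -0.21; -248 -206 20 -0.24; -279 -231 24 -0.26; -310 -257 28 -0.279", "grip": 0.75}}

```text
clock: 1.63
position: [0.3931, 0.2771, 0.2034]
tool_rot: [3.141, 0.001, -3.114]
force: [0.8, 0.3, -0.3]
grip_width: 0.0641
```

```bash
python3 rel.py 578 -263.5 150 181.5
```

```text
t 1.6333 pos [393.1 277.1 203.4] rpy [ 3.141e+00  1.000e-03 -3.114e+00] w 0.0641 F [ 0.8  0.3 -0.3] q [-0.73  0.33 -0.01  2.    0.    0.81  0.86]
[578.0, -263.5, 150.0, 181.5] -> [-170.  -545.5   53.3] 0.001
```

Request:
{"name": "move_arm", "arguments": {"moves": "-12 -39 3 0; -24 -78 6 0; -36 -117 9 0; -49 -156 12 0; -61 -195 15 0; -73 -234 20 0; -85 -273 25 0; -97 -312 30 0; -109 -351 35 0; -121 -390 38 0"}}

```text
clock: 2.47
position: [0.5236, -0.11, 0.165]
tool_rot: [3.142, -0.0, -3.115]
force: [0.4, 0.0, 0.7]
grip_width: 0.0639
```

```bash
python3 rel.py 578 -263.5 130 181.5
```

```text
t 2.4667 pos [ 523.6 -110.   165. ] rpy [ 3.142 -0.    -3.115] w 0.0639 F [0.4 0.  0.7] q [ 0.02  0.47  0.1   1.91 -0.07  0.77  1.76]
[578.0, -263.5, 130.0, 181.5] -> [ -50.4 -154.8   35. ] 0.0
```

Request:
{"name": "move_arm", "arguments": {"moves": "-10 -31 7 0; -20 -62 14 0; -30 -93 21 0; -40 -124 28 0; -50.5 -155 35 0; -50.5 -155 35 0; -50.5 -155 35 0; -50.5 -155 35 0; -50.5 -155 35 0; -50.5 -155 35 0"}}

```text
clock: 3.3
position: [0.5781, -0.2605, 0.1307]
tool_rot: [3.141, 0.0, -3.114]
force: [-0.6, -0.6, -0.3]
grip_width: 0.064
```

```bash
python3 rel.py 578 -263.5 27 181.5; python3 - <<'E'
from h import *
p=bot.grab_frame('side'); save(p,'side1.png',(290,170,430,290),5)
E
```

```text
t 3.3 pos [ 578.1 -260.5  130.7] rpy [ 3.141  0.    -3.114] w 0.064 F [-0.6 -0.6 -0.3] q [ 0.26  0.65  0.1   1.66 -0.08  0.83  2.  ]
[578.0, -263.5, 27.0, 181.5] -> [  0.2  -3.  103.7] 0.001
```

View pics/side1.png

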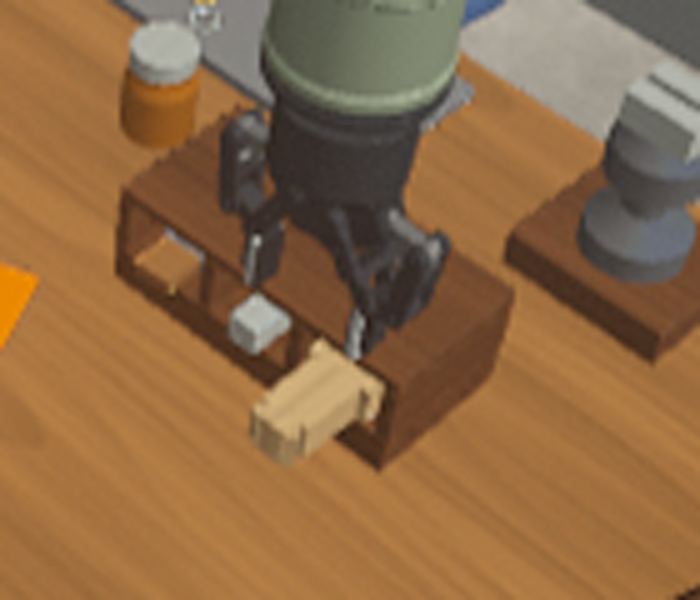

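The enlarged side view shows the tenon straight below the open fingers, with its shoulders just proud of the rack. The bar end beside it is clear. Descending.

Request:
{"name": "move_arm", "arguments": {"moves": "0 0 12 0; 0 0 30 0; 0 0 50 0; 0 0 68 0; 0 0 83 0; 0 0 94 0; 0 0 100 0; 0 0 103 0; 0 0 103 0; 0 0 103 0"}}

```text
clock: 4.18
position: [0.5782, -0.2617, 0.0279]
tool_rot: [-3.141, 0.001, -3.115]
force: [0.5, 0.6, -0.1]
grip_width: 0.0636
```

```bash
python3 rel.py 578 -263.5 27 181.5
```

```text
t 4.1833 pos [ 578.2 -261.7   27.9] rpy [-3.141e+00  1.000e-03 -3.115e+00] w 0.0636 F [ 0.5  0.6 -0.1] q [ 0.28  0.8   0.08  1.7  -0.1   0.64  2.01]
[578.0, -263.5, 27.0, 181.5] -> [ 0.3 -1.8  0.9] -0.0
```

Request:
{"name": "move_arm", "arguments": {"moves": "0 -1.5 2 0; 0 -1.5 2 0; 0 -1.5 2 0; 0 -1.5 2 0; 0 -1.5 2 0; 0 -1.5 2 0; 0 -1.5 2 0; 0 -1.5 2 0; 0 -1.5 2 0; 0 -1.5 2 0", "grip": 0, "grip_force": 60}}

```text
clock: 5.02
position: [0.5781, -0.2633, 0.0257]
tool_rot: [-3.141, 0.0, -3.116]
force: [-1.7, -0.6, 6.4]
grip_width: 0.0331
```

Request:
{"name": "move_arm", "arguments": {"moves": "0 0 -3 0; 3 0 -5 0; 10 0 -5 0; 20 0 -5 0; 32 0 -5 0; 46 0 -5 0; 60 0 -5 0; 74 0 -5 0; 87 0 -5 0; 98 0 -5 0"}}

```text
clock: 5.85
position: [0.4783, -0.2656, 0.0303]
tool_rot: [3.141, -0.001, -3.116]
force: [0.2, -1.1, -1.9]
grip_width: 0.0331
```

Request:
{"name": "move_arm", "arguments": {"moves": "10 0 0 0; 20 0 0 0; 28 0 0 0; 34 0 0 0; 38 0 0 0; 40 0 0 0; 40 0 0 0; 40 0 0 0; 40 0 0 0; 40 0 0 0"}}

```text
clock: 6.68
position: [0.4404, -0.2666, 0.0303]
tool_rot: [-3.142, 0.0, -3.115]
force: [0.3, 0.5, -1.5]
grip_width: 0.0332
```

```bash
python3 - <<'E'
from h import *
s=bot.observe(); print(s['position'].round(4),s['force'].round(2))
p=bot.grab_frame('side'); save(p,'side2.png',(250,170,410,290),5)
q=bot.grab_frame('top'); C=cloud(q)
for r in bot.pinpoint(q,'pin_center')[:2]: print(r, onplane(q,[r['at']],.05))
E
```

```text
[ 0.4404 -0.2666  0.0303] [ 0.34  0.48 -1.5 ]
{'at': [347.6, 245.0], 'conf': 0.67} [[ 0.48924202 -0.25535814  0.05      ]]
```

View pics/side2.png

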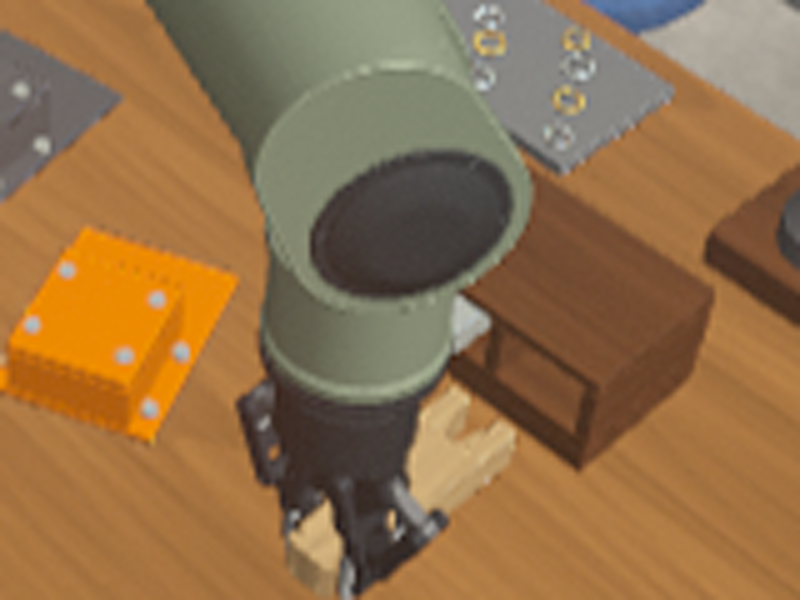

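The pin is out and held by the tenon, with its notched blade clear in front of the rack at about (460,440). Lowering gently to the bench.

Request:
{"name": "move_arm", "arguments": {"moves": "0 0 5 0; 0 0 11 0; 0 0 17 0; 0 0 21 0; 0 0 24 0; 0 0 26 0; 0 0 27 0; 0 0 28 0; 0 0 28 0; 0 0 28 0"}}

```text
clock: 7.67
position: [0.44, -0.2668, 0.0024]
tool_rot: [-3.141, 0.0, -3.115]
force: [0.5, -0.1, -2.2]
grip_width: 0.0331
```

Still free (no contact force). I'll lower a bit further, slowly.

Request:
{"name": "move_arm", "arguments": {"moves": "0 0 0.5 0; 0 0 1 0; 0 0 1.5 0; 0 0 2 0; 0 0 2.5 0; 0 0 3 0; 0 0 3 0; 0 0 3 0; 0 0 3 0; 0 0 3 0"}}

```text
clock: 8.5
position: [0.44, -0.2667, -0.0006]
tool_rot: [-3.142, 0.0, -3.115]
force: [-1.5, 1.9, 5.5]
grip_width: 0.0333
```

Request:
{"name": "move_arm", "arguments": {"moves": "0 0 -1 0; 0 0 -1 0; 0 0 -1 0; 0 0 -1 0; 0 0 -1 0; 0 0 -1 0; 0 0 -1 0; 0 0 -3 0; 0 0 -10 0; 0 0 -25 0", "grip": 0.75}}

```text
clock: 9.33
position: [0.4393, -0.2663, 0.0239]
tool_rot: [3.141, -0.002, -3.115]
force: [-0.4, 0.3, -0.4]
grip_width: 0.0642
```

Request:
{"name": "move_arm", "arguments": {"moves": "0 0 -30 0; 0 0 -60 0; 0 30 -90 0; 0 65 -110 0; 0 100 -120 0; 0 140 -120 0; 0 170 -120 0; 0 190 -120 0; 0 200 -120 0; 0 200 -120 0"}}

```text
clock: 10.17
position: [0.4349, -0.0649, 0.1448]
tool_rot: [3.141, 0.001, -3.113]
force: [0.6, -0.8, 0.6]
grip_width: 0.064
```

```bash
cat > pin.py <<'E'
from h import *
def blob(p,z,ctr,rad=70):
    # pale wood pixels near ctr -> world (mm) contour on plane z
    hsv=cv2.cvtColor(p['frame'],cv2.COLOR_RGB2HSV); m=((hsv[...,2]>185)&(hsv[...,1]>60)&(hsv[...,1]<165)).astype(np.uint8)
    k=np.zeros_like(m); cv2.circle(k,tuple(map(int,ctr)),rad,1,-1); m*=k
    n,l,st,_=cv2.connectedComponentsWithStats(m); i=1+np.argmax(st[1:,4]); M=(l==i)
    px=np.argwhere(M)[:,::-1]; return onplane(p,px,z)[:,:2]*1000,M
E
python3 - <<'E'
from pin import *
q=bot.grab_frame('top'); C=cloud(q)
w,M=blob(q,.028,(347,240),40)
r=cv2.minAreaRect(w.astype(np.float32)); print(M.sum(),r,cv2.boxPoints(r).round(0).tolist())
z=C[M][:,2]; print('z',np.median(z))
for r in bot.pinpoint(q,'pin_center')[:2]: print(r, onplane(q,[r['at']],.014))
save(q,'top2.png',(300,180,400,280),6)
E
python3 rel.py 520 -262 120 181.5
```

```text
487 ((497.345458984375, -265.3691101074219), (149.063720703125, 46.91891860961914), 2.3898539543151855) [[422.0, -245.0], [424.0, -292.0], [573.0, -286.0], [571.0, -239.0]]
z 0.027686400394713706
{'at': [347.5, 244.5], 'conf': 0.69} [[ 0.49450958 -0.26059297  0.014     ]]
{'at': [226.6, 225.7], 'conf': 0.39} [[0.5610108  0.15776507 0.014     ]]
t 10.2667 pos [434.9 -67.4 144.6] rpy [-3.141  0.    -3.115] w 0.0637 F [ 0.7 -0.1  1.7] q [-0.05  0.37  0.08  2.15 -0.05  0.62  1.67]
[520.0, -262.0, 120.0, 181.5] -> [ -80.  -196.8   24.7] -0.0
```

View pics/top2.png

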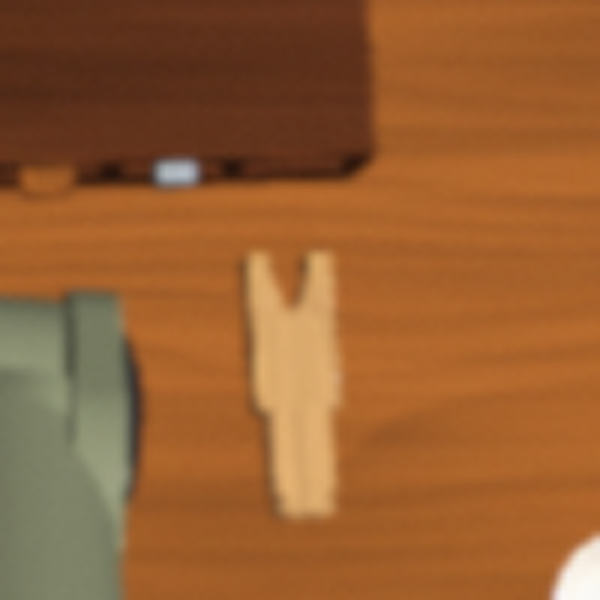

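The pin lies flat on the bare bench, notch towards the rack at (290,290), tenon end at (305,515) in the crop, yaw about 3°. Now above the blade.

Request:
{"name": "move_arm", "arguments": {"moves": "-14 -35 3 -0.01; -28 -70 6 -0.02; -42 -105 9 -0.026; -56 -140 12 -0.026; -70 -172 15 -0.026; -78 -190 18 -0.026; -80 -197 22 -0.026; -80 -197 24 -0.026; -80 -197 24 -0.026; -80 -197 24 -0.026", "grip": 0.88}}

```text
clock: 11.1
position: [0.5193, -0.2608, 0.1203]
tool_rot: [3.141, -0.001, -3.089]
force: [0.6, -0.0, -0.5]
grip_width: 0.0756
```

```bash
python3 rel.py 519 -264.5 60 183 519 -264.5 3 183
```

```text
t 11.1 pos [ 519.3 -260.8  120.3] rpy [ 3.141e+00 -1.000e-03 -3.089e+00] w 0.0756 F [ 0.6 -0.  -0.5] q [ 0.3   0.6   0.08  1.82 -0.07  0.73  2.05]
[519.0, -264.5, 60.0, 183.0] -> [ 0.5 -3.7 60.3] 0.0
[519.0, -264.5, 3.0, 183.0] -> [  0.4  -3.7 117.3] 0.0
```

Request:
{"name": "move_arm", "arguments": {"moves": "0 -1 15 0; 0 -1 35 0; 0 -1 57 0; 0 -1 77 0; 0 -1 94 0; 0 -1 105 0; 0 -1 111 0; 0 -1 115 0; 0 -1 117 0; 0 -1 117 0"}}

```text
clock: 11.93
position: [0.5202, -0.2626, 0.0037]
tool_rot: [-3.141, 0.0, -3.089]
force: [-1.0, -0.0, 0.2]
grip_width: 0.0752
```

Request:
{"name": "move_arm", "arguments": {"moves": "0 0 0 0; 0 0 0 0; 0 0 0 0; 0 0 0 0; 0 0 0 0; 0 0 0 0; 0 0 0 0; 0 0 0 0; 0 0 0 0; 0 0 0 0", "grip": 0, "grip_force": 60}}

```text
clock: 12.77
position: [0.5202, -0.2628, 0.0042]
tool_rot: [-3.141, 0.001, -3.09]
force: [-2.2, 0.8, 9.1]
grip_width: 0.0469
```

```bash
python3 rel.py 519 -264.5 3 183 519 -264.5 120 183
```

```text
t 12.7667 pos [ 520.2 -262.8    4.2] rpy [-3.141e+00  1.000e-03 -3.090e+00] w 0.0469 F [-2.2  0.8  9.1] q [ 0.33  0.78  0.06  1.85 -0.08  0.51  2.06]
[519.0, -264.5, 3.0, 183.0] -> [ 1.3 -1.6  1.2] -0.0
[519.0, -264.5, 120.0, 183.0] -> [   1.2   -1.7 -115.8] -0.0
```

Request:
{"name": "move_arm", "arguments": {"moves": "0 0 -5 0; 0 0 -18 0; 0 0 -38 0; 0 0 -60 0; 0 0 -82 0; 0 0 -102 0; 0 10 -116 0; 0 30 -125 -0.02; -5 55 -130 -0.04; -12 80 -130 -0.06"}}

```text
clock: 13.6
position: [0.5279, -0.1819, 0.1357]
tool_rot: [-3.141, 0.002, -3.03]
force: [0.5, 0.3, -1.9]
grip_width: 0.0471
```

```bash
python3 rel.py 678 182.5 130 189.8
```

```text
t 13.6 pos [ 527.9 -181.9  135.7] rpy [-3.141e+00  2.000e-03 -3.030e+00] w 0.0471 F [ 0.5  0.3 -1.9] q [ 0.17  0.54  0.07  1.87 -0.06  0.73  1.96]
[678.0, 182.5, 130.0, 189.8] -> [-189.8  345.4    5.8] -0.06
```

Request:
{"name": "move_arm", "arguments": {"moves": "-16 30 0 -0.01; -33 60 0 -0.02; -50 90 0 -0.03; -68 124 0 -0.04; -86 158 0 -0.05; -104 190 0 -0.06; -122 222 0 -0.06; -140 255 0 -0.06; -158 288 0 -0.06; -174 318 0 -0.06"}}

```text
clock: 14.43
position: [0.6655, 0.1559, 0.1347]
tool_rot: [3.141, 0.001, -2.969]
force: [0.6, -0.7, -1.4]
grip_width: 0.0469
```

Request:
{"name": "move_arm", "arguments": {"moves": "-10 17 0 0; -16 28 0 0; -16 28 0 0; -16 28 0 0; -16 28 0 0; -16 28 0 0; -16 28 0 0; -16 28 0 0; -16 28 0 0; -16 28 0 0"}}

```text
clock: 15.27
position: [0.676, 0.1834, 0.1334]
tool_rot: [-3.142, 0.0, -2.97]
force: [0.1, 0.1, -0.8]
grip_width: 0.0471
```

```bash
python3 rel.py 678 182.5 60 189.8; python3 - <<'E'
from pin import *
for n in ['top','side']:
    p=bot.grab_frame(n); save(p,n+'3.png',(175,170,275,260) if n=='top' else (200,130,320,230),6)
    print(n,[(r['at'],round(r['conf'],2)) for r in bot.pinpoint(p,'pin_center')[:2]],[(r['at'],round(r['conf'],2)) for r in bot.pinpoint(p,'holder_mouth')[:3]])
a=cv2.imread('pics/top3.png');b=cv2.imread('pics/side3.png')
cv2.imwrite('pics/both3.png',np.hstack([cv2.resize(a,(400,360)),cv2.resize(b,(400,360))]))
E
```

```text
t 15.2667 pos [676.  183.4 133.4] rpy [-3.142  0.    -2.97 ] w 0.0471 F [ 0.1  0.1 -0.8] q [-0.39  0.75  0.07  1.46 -0.06  0.94  1.44]
[678.0, 182.5, 60.0, 189.8] -> [-1.8 -1.2 73.4] 0.001
top [([406.1, 284.0], 0.32)] [([223.1, 225.5], 0.8), ([282.0, 242.2], 0.69), ([123.1, 268.3], 0.18)]
side [([267.3, 145.9], 0.64)] [([185.4, 200.1], 0.97), ([250.6, 189.8], 0.88), ([274.2, 231.9], 0.83)]
```

View pics/both3.png

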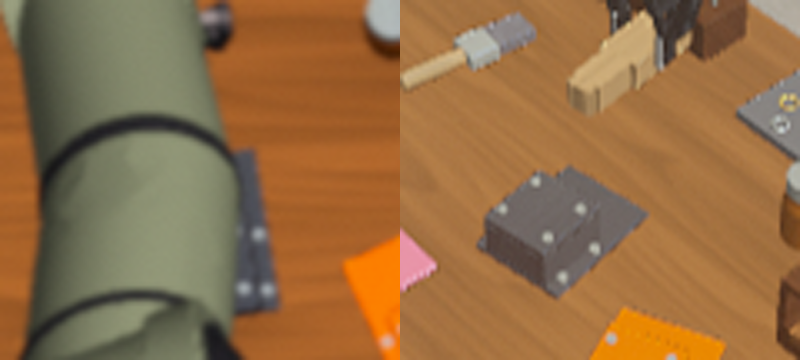

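Right panel: the pin hangs level past the sill, its tenon pointing at the holder's mouth. The arm hides this area from the top camera. I'll lower to just above sill height and check the alignment from the side camera.

Request:
{"name": "move_arm", "arguments": {"moves": "-2 -1 12 0; -2 -1 30 0; -2 -1 48 0; -2 -1 66 0; -2 -1 82 0; -2 -1 95 0; -2 -1 104 0; -2 -1 109 0; -2 -1 112 0; -2 -1 112 0"}}

```text
clock: 16.4
position: [0.6782, 0.1831, 0.0211]
tool_rot: [-3.142, -0.0, -2.969]
force: [0.1, -0.5, -1.5]
grip_width: 0.0466
```

```bash
python3 rel.py 678 182.5 15 189.8; python3 - <<'E'
from pin import *
p=bot.grab_frame('side'); save(p,'side4.png',(205,145,305,215),8)
print([(r['at'],round(r['conf'],2)) for r in bot.pinpoint(p,'holder_mouth')[:3]])
np.savez('s4.npz',**{k:p[k] for k in ['K','dist','eye','attitude','frame','z_map']})
E
```

```text
t 16.4 pos [678.2 183.1  21.1] rpy [-3.142 -0.    -2.969] w 0.0466 F [ 0.1 -0.5 -1.5] q [-0.38  0.89  0.05  1.5  -0.06  0.76  1.44]
[678.0, 182.5, 15.0, 189.8] -> [ 0.3 -0.5  6.1] 0.001
[([274.7, 232.7], 0.96), ([250.6, 189.2], 0.9), ([190.2, 200.1], 0.75)]
```

View pics/side4.png

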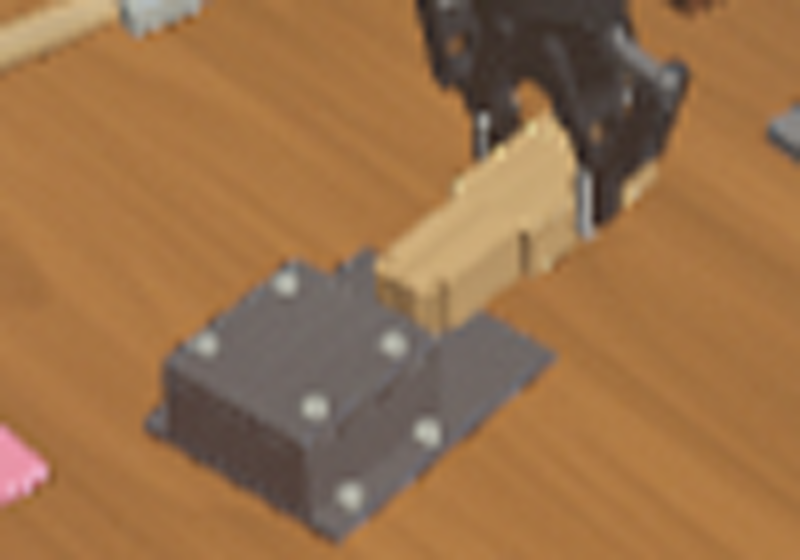

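```bash
python3 - <<'E'
from h import *
p=np.load('s4.npz')
f=lambda n,u,v,z: print(n,(onplane(p,[[u/8+205-.5,v/8+145-.5]],z)[0][:2]*1000).round(1))
f('plate near right',338,540,.004); f('plate outer right',553,352,.008)
f('plate near right top',338,536,.008)
for n,u,v in [('top nL',165,358),('top nR',303,440),('top fL',295,258),('top fR',438,335)]: f(n,u,v,.051)
for z in (.045,):
    for n,u,v in [('tip L',378,265),('tip R',420,292),('taperR',445,283),('shoulder R',527,234),('shoulder L',455,183)]: f(n,u,v,z)
# expected pixels from model, for overlay
def proj(P):
    Rm=rot(p['attitude']); c=(np.array(P)/1000-p['eye'])@Rm; c=c*[1,-1,-1]
    return cv2.projectPoints(c.reshape(-1,1,3),np.zeros(3),np.zeros(3),p['K'],p['dist'])[0].reshape(-1,2)
def fr(o,yaw,pts):
    c,s=np.cos(yaw),np.sin(yaw); return [(o[0]+c*x-s*y,o[1]+s*x+c*y,z) for x,y,z in pts]
y=np.deg2rad(9.8)
H=fr((562.2,162.9),y,[(60,-55,8),(-85,-55,8),(-85,-40,51),(0,-40,51),(-85,40,51),(0,40,51)])
c=(678.2-22.9*np.cos(y),183.1-22.9*np.sin(y))
T=fr(c,y,[(-75,-11,45),(-75,11,45),(-63,-17,45),(-63,17,45),(-15,-24,45),(-15,24,45),(-15,-17,45)])
img=cv2.resize(p['frame'][145:215,205:305,::-1],None,fx=8,fy=8,interpolation=cv2.INTER_CUBIC)
for P,col in((H,(0,255,0)),(T,(255,0,255))):
    for u,v in proj(P):
        a=((u-205+.5)*8,(v-145+.5)*8); cv2.drawMarker(img,(int(a[0]),int(a[1])),col,cv2.MARKER_CROSS,14,2)
cv2.imwrite('pics/ov.png',img)
E
```

```text
plate near right [487.5  95.5]
plate outer right [626.6 119.7]
plate near right top [486.6  94.1]
top nL [472.4 187.3]
top nR [484.9 111.8]
top fL [551.8 201.1]
top fR [566.4 124.1]
tip L [579.8 179.9]
tip R [582.2 154.8]
taperR [593.9 152.3]
shoulder R [641.  153.4]
shoulder L [639.6 199.7]
```

View pics/ov.png

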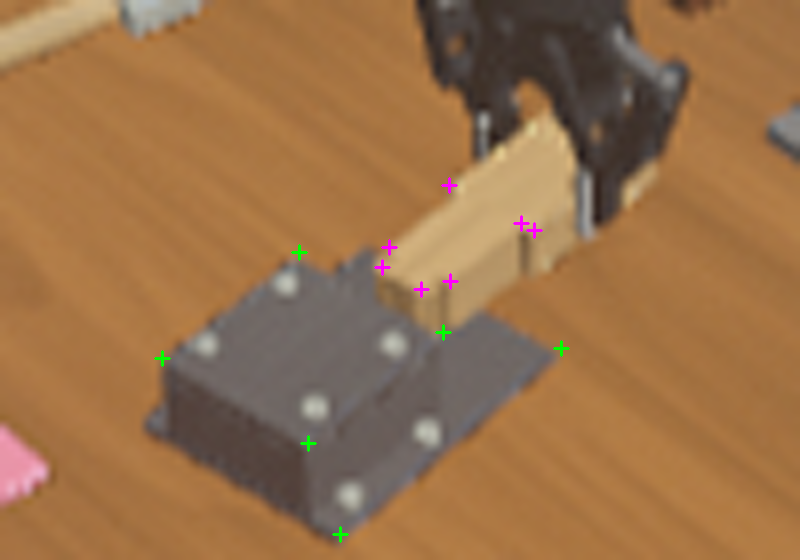

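The model overlay agrees with the picture within about 3 mm. Green marks are the holder corners; magenta marks are the tenon, in line with the tunnel. I'll lower to about 1 mm above the sill and slide in.

Request:
{"name": "move_arm", "arguments": {"moves": "0 -0.5 4 0; 0 -0.5 7 0; 3 -0.5 7 0; 8 -0.5 7 0; 14 -0.5 7 0; 20 -0.5 7 0; 26 -0.5 7 0; 32 -0.5 7 0; 37 -0.5 7 0; 40 -0.5 7 0"}}

```text
clock: 17.33
position: [0.6381, 0.1756, 0.0144]
tool_rot: [-3.142, -0.0, -2.969]
force: [0.4, 0.2, -2.2]
grip_width: 0.0468
```

```bash
python3 rel.py 600 169.4 14 189.8
```

```text
t 17.3333 pos [638.1 175.6  14.4] rpy [-3.142 -0.    -2.969] w 0.0468 F [ 0.4  0.2 -2.2] q [-0.39  0.85  0.05  1.62 -0.06  0.67  1.43]
[600.0, 169.4, 14.0, 189.8] -> [38.6  0.4  0.4] 0.001
```

No contact so far. On to about 5 mm short of home.

Request:
{"name": "move_arm", "arguments": {"moves": "3 0 0 0; 7 0 0 0; 12 0 0 0; 17 0 0 0; 22 0 0 0; 26 0 0 0; 30 0 0 0; 33 0 0 0; 35 0 0 0; 35 0 0 0"}}

```text
clock: 18.17
position: [0.604, 0.1697, 0.0143]
tool_rot: [-3.142, -0.0, -2.969]
force: [0.2, 1.1, -1.7]
grip_width: 0.0466
```

Request:
{"name": "move_arm", "arguments": {"moves": "1 0 0.5 0; 2 0 1 0; 3 0 1 0; 4 0 1 0; 5 0 1 0; 6 0 1 0; 7 0 1 0; 7 0 1 0; 7 0 1 0; 7 0 1 0"}}

```text
clock: 19.0
position: [0.5999, 0.1691, 0.014]
tool_rot: [3.141, 0.005, -2.969]
force: [13.0, 2.0, -6.5]
grip_width: 0.047
```

Shoulder contact: 13 N in +x, at the expected home position. I'll ease off the push, lower onto the plate and release.

Request:
{"name": "move_arm", "arguments": {"moves": "-2 0 0 0; -2 0 0.5 0; -2 0 1 0; -2 0 1.5 0; -2 0 1.5 0; -2 0 1.5 0; -2 0 1.5 0; -2 0 1.5 0; -2 0 1.5 0; -2 0 1.5 0"}}

```text
clock: 19.83
position: [0.6, 0.169, 0.0122]
tool_rot: [3.141, 0.001, -2.969]
force: [3.7, 0.7, 5.8]
grip_width: 0.047
```

Request:
{"name": "move_arm", "arguments": {"moves": "-2 0 0 0; -2 0 0 0; -2 0 0 0; -2 0 0 0; -2 0 0 0; -2 0 0 0; -2 0 0 0; -2 0 0 0; -2 0 -1 0; -2 0 -4 0", "grip": 0.8}}

```text
clock: 20.67
position: [0.6012, 0.1691, 0.0156]
tool_rot: [-3.141, -0.001, -2.969]
force: [0.1, 0.4, -0.3]
grip_width: 0.068
```

Request:
{"name": "move_arm", "arguments": {"moves": "0 0 -10 0; 0 0 -25 0; 0 0 -50 0; 0 0 -80 0; 0 0 -110 0; -20 20 -130 0; -45 50 -140 0; -60 90 -140 0; -60 130 -140 0; -60 170 -140 0"}}

```text
clock: 21.5
position: [0.6315, 0.3487, 0.1569]
tool_rot: [3.141, 0.001, -2.97]
force: [0.1, 0.4, -0.5]
grip_width: 0.0682
```

Request:
{"name": "move_arm", "arguments": {"moves": "0 40 0 0; 0 80 0 0; 0 110 0 0; 0 130 0 0; 0 140 0 0; 0 140 0 0; 0 140 0 0; 0 140 0 0; 0 140 0 0; 0 140 0 0"}}

```text
clock: 22.33
position: [0.6082, 0.4835, 0.1562]
tool_rot: [-3.141, 0.0, -2.971]
force: [0.0, 0.4, -0.2]
grip_width: 0.0685
```

```bash
cat > chk.py <<'E'
from pin import *
p=bot.grab_frame('side'); q=bot.grab_frame('top')
a=cv2.resize(q['frame'][185:265,190:270,::-1],(400,400),interpolation=cv2.INTER_CUBIC)
b=cv2.resize(p['frame'][145:215,205:275,::-1],(400,400),interpolation=cv2.INTER_CUBIC)
import sys; cv2.imwrite('pics/'+sys.argv[1],np.hstack([a,b]))
for n,i,c in(('top',q,(222,212)),('side',p,(250,175))):
    w,M=blob(i,.036,c,25); r=cv2.minAreaRect(w.astype(np.float32)); print(n,M.sum(),r,cv2.boxPoints(r).round(0).tolist())
    C=cloud(i)[M]*1000; A=np.c_[C[:,:2]-C[:,:2].mean(0),np.ones(len(C))]; k=(C[:,2]>25)&(C[:,2]<47); print(' plane',np.linalg.lstsq(A[k],C[k,2],rcond=None)[0].round(3))
    print([(np.round(r['at'],1),round(r['conf'],2),onplane(i,[r['at']],.022)[0].round(4)) for r in bot.pinpoint(i,'pin_center')[:1]])
print(bot.observe()['position'])
E
python3 chk.py fin.png
```

```text
top 292 ((608.57275390625, 169.69631958007812), (85.81010437011719, 49.612091064453125), 9.083292961120605) [[562.0, 187.0], [570.0, 138.0], [655.0, 152.0], [647.0, 201.0]]
 plane [-9.0000e-03 -1.2000e-02  3.5877e+01]
[(array([223.8, 224. ]), 0.69, array([0.5658, 0.1666, 0.022 ]))]
side 187 ((612.285400390625, 164.01353454589844), (78.2086181640625, 60.52775955200195), 9.602261543273926) [[569.0, 187.0], [579.0, 128.0], [656.0, 141.0], [646.0, 200.0]]
 plane [-2.5000e-02  1.4000e-02  3.5248e+01]
[(array([257.5, 184.5]), 0.75, array([0.5881, 0.16  , 0.022 ]))]
[0.60760967 0.48456391 0.15592064]
```

View pics/fin.png

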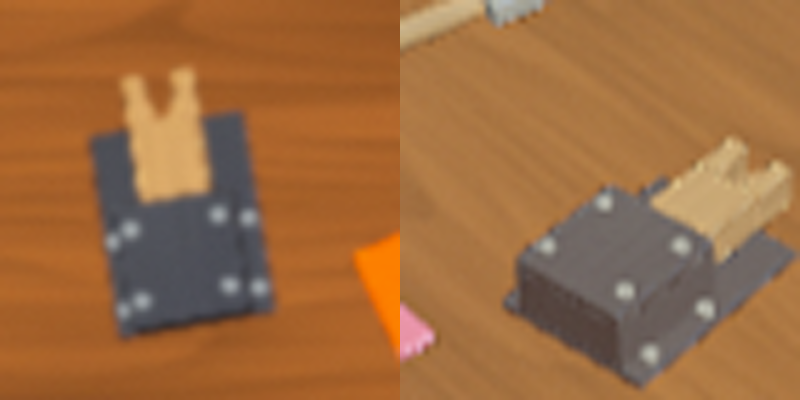

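Both views show the pin flat on the sill, in line with the holder and with no gap at the shoulders. The blade's end lies 90 mm from the mouth, as it should when home. The robot is clear, so I'm handing in.

```bash
python3 -c "
from workcell import bot
print(bot.job_done(), bot.observe()['clock'])"
```

```text
the job is handed in; nothing more can be done
the job is handed in; nothing more can be done
```

I drew the bench pin out of the right-hand pigeonhole by its tenon, laid it flat on the bare bench and let go. I then took it again by the blade, slid the tenon into the dark steel holder until the shoulders met the mouth (13 N), lowered it onto the sill and released it. I handed the job in just after 22.3 s on the robot's clock, with the arm clear.

**Last checks:**
- **Depth:** the top view puts the blade's end about 90 mm from the mouth, which is fully home. The side camera places the mouth about 3 mm nearer the robot, which would mean a gap of about 3 mm. No gap shows in either picture, and the shoulders had pressed on the mouth.
- **Alignment:** the pin's yaw measured 9.1° (top camera) and 9.6° (side camera), against about 9.8° for the holder.
- **Flatness:** the top face measured 35 to 36 mm above the bench (36 mm expected), with a slope under 0.03 rad.
- **Disagreement:** the network's `pin_center` points were off, at x = 0.566 m and 0.588 m where about 0.577 m was expected. I did not use them, since much of the pin is hidden in the holder.
- **Bystanders:** I did not measure their positions at the end. No unexpected contact force showed in the readings.

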